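# Put the brass nut away in the lidded fittings box

## Task

Swing the lid of the blue fittings box up by its handle until it stands well open, put the brass nut inside, then lower the lid without slamming it until the box is fully shut.

Things in the scene. Friction and masses are not known exactly. Their poses are not given: they have to be found in the camera images.
- fittings_box: Blue sheet-steel box fixed to the worktop, outside 160 (x) by 200 (y) by 60 mm high, walls and floor 4 mm thick, empty, open at the top under its lid. Origin: centre of its underside. Its -x side (with a latch plate) faces roughly to the robot; the lid's hinge runs along the top of its far +x side, parallel to y. z up.
- lid (a joint): Angle of the box's lid in rad: 0 is shut, grows as the free front edge swings up, stop at 1.6 (just past upright). Hinge line in the box's frame: x = +80 mm, z = 60.5 mm, along y. The lid is a plate 160 by 200 by 6 mm, 0.15 kg; its hinge is stiff, so it stays at any angle where it is left; about 2 to 4 N at the handle moves it.
- lid_handle (a point): Middle of the lid's steel bar handle: a round bar 11 mm thick, 100 mm long, parallel to the hinge (the box's y), 35 mm off the lid's outer face. With the lid shut it lies at x = -50, z = 101.5 mm in the box's frame; it turns with the lid (130 mm from the hinge along the lid, 41 mm off the hinge's plane), so it is on the far side of the lid when upright. Axes as the box's when shut.
- brass_nut: Round yellow brass hose nut, 29 mm across, 16 mm high, 0.05 kg, lying flat on the worktop with its bore upright. Origin: centre of its underside, z up. Beside it lie a silver chrome nut (25 mm across, 21 mm high) and a brass pipe elbow (54 x 52 x 25 mm), which are not wanted.
Not all that is in view belongs to the job. What is shaped like the brass_nut but black is not meant.

How it is judged:
On the way, in this order (a step that is already met when the one before it is completed fails the run):
1. the lid is swung well open, past 1.0 rad (value of joint lid above 1 rad), for 0.2 s.
2. the brass nut lies released inside the box while the lid is still open past 0.9 rad (value of joint lid above 0.9 rad and x of brass_nut in the frame of fittings_box between -0.078 and 0.078 m and y of brass_nut in the frame of fittings_box between -0.098 and 0.098 m and z of brass_nut in the frame of fittings_box below 0.035 m and contact force between the fingers and brass_nut below 0.1 N), for 0.2 s.
At the end, for the whole second after the job is handed in: The brass nut lies at rest inside the box, anywhere on its floor, in any attitude, and the lid is shut to within 0.06 rad (its front edge within about 10 mm of the rim) (value of joint lid below 0.06 rad and x of brass_nut in the frame of fittings_box between -0.078 and 0.078 m and y of brass_nut in the frame of fittings_box between -0.098 and 0.098 m and z of brass_nut in the frame of fittings_box below 0.035 m and linear speed of brass_nut below 0.03 m/s); the robot touches nothing.
It fails at once if the lid is slammed: it closes faster than 4 rad/s (velocity of joint lid below -4 rad/s).
It also fails if it takes over 67 s, if anything falls off the work surface, if the arm or the gripper's body presses on something with over 40 N, if the wrist force passes 120 N, or if a joint passes its speed limit or range.

## Robot

A 7-joint arm with a two-finger parallel gripper is mounted at the origin on the work surface; the furniture and walls round the work are solid. World frame = base frame: x ahead of the robot, y to its left, z up, the work surface at z = 0. Lengths are in m, angles in rad, forces in N, time in s.
With the tool pointing down it reaches from about 0.4 to 0.85 m from the base axis. Payload 10.4 kg.
Tool frame: the origin (TCP) lies between the finger pads; the fingertips stand manip.finger_overhang ahead of it and the grasp point (between the pads) lies 11 mm behind it (manip.finger_overhang is the distance from the TCP to the fingertips, in m); x points along the fingers, z is the direction in which the jaws open and shut, and the axes are right-handed (so a half turn about x gives the same grasp; the last joint's range is limited). The gripper opens to 85 mm and grips with 20 to 120 N. Pads are 22 mm wide; open, the fingers measure 114 mm over their backs; the gripper's body (76 mm by 85 mm) begins 54 mm behind the grasp point. The pads swing forward as they close: fully open they stand 13 mm farther back than shut.
Start: joints at [1.265, 0.332, -0.065, 1.46, 0.022, 1.35, -0.088], TCP at [0.174, -0.6, 0.239] pointing down, gripper open.
Joint ranges: [-2.6, 2.6], [-0.5, 2.12], [-1.47, 1.34], [0.16, 2.42], [-1.27, 4.41], [0.06, 2.06], [-2.6, 2.6]. Speed limits (rad/s): [2.22, 2.22, 2.79, 2.79, 3.14, 3.14, 3.14].

## Interface

Orientations are given as a unit quaternion [x, y, z, w].
In Python, from workcell import get_obs, camera, workorder, manip gives the robot as it stands. The module is installed in compiled form; this text tells all that it offers.
- The arm moves only by the tool play_rows, never from a script. Its argument "increments" is text: rows parted by semicolons, each of 4 numbers parted by spaces: the shift along the tool's x, y, z in m, then the turn about the tool's x in rad. A call has 1 to 20 rows; each row shifts and turns the pose as measured when the row begins, along the tool's axes as they then stand; what a row does not reach is not made up. A row lasts 1/10 s, in which the tool goes at most 50 mm and 8.59 degrees, less where a joint would pass 70% of its speed; a pose out of reach is approached as far as the arm can. A call is refused whole if a number of a shift passes 0.05 or a number of a turn 0.15, either way. A call with a gripper value outside its range is refused whole. "hand" is the gripper command: -1 is fully open, 1 is shut, values between are in proportion, set as the call begins (left out, the last holds). The fingers move at their own pace and stop on an object; "squeeze" is the grip in N (left out, the last holds). Time passes only in rows, so rows that do not move let the fingers close. It gives the time, the measured TCP pose, the force and the opening at its end, in the units of the state.
- get_obs(): the state, without advancing time (a new reading comes with each control period).
- camera(name): name is "scene" or "side" or "wrist"; returns a dict with "img" (384x512x3 uint8, blue, green, red), "fov_y" (degrees; the focal length in pixels is half the picture's height over the tangent of half this angle, whatever the lens; pixels are square), "cx", "cy" (the principal point, pixels), "R" (3x3) and "t" (3): a world point X has camera coordinates R X + t; the wrist camera has in their place "tool_from_camera" (4x4, takes a point from camera to tool coordinates, whose origin is the TCP and whose axes are the tool frame's). Camera axes: x right, y down, z forward; pixel columns grow to the right and rows downward; lengths in m; the calibration is good to about 2 mm. A picture is of the moment at which its call begins: read the wrist's pose just before it. There is no depth.
- workorder.hand_in(): hands the job in, once; it reports no verdict.
The state is a dict: "clock": time; "joint_pos": joint angles; "joint_velocities": joint speeds; "tau": joint torques, N m; "position": TCP position; "ee_rot": TCP orientation; "ft_force": force on the tool from outside, world axes, zero at the start; "torque": the same for the moment, N m; "grip_width": opening from 0.0 (shut) to 1.0 (fully open).
Only numpy, scipy, OpenCV 4.12 (cv2) and the standard library are available. Lean on these libraries where they do the work, as an engineer would, in place of code of your own. Each camera call takes 0.05 s, during which the arm holds its last target.

## Working session

There is one attempt and no reset: what is moved stays moved. The work goes in short steps, Python scripts to look and compute and a tool call to move; the robot and the scene stay as the last step left them, time stands still between calls to the robot, and variables do not carry over. Pictures are saved under pics/ and viewed, and the job is handed in when it is done.

Besides the shell and the picture viewer there is one more tool, called after "Call:" by a JSON object that holds its "fn" and its "kwargs", one argument or row to a line. play_rows: Moves the arm, as the interface text tells. Its arguments: {"type":"object","properties":{"increments":{"type":"string"},"hand":{"type":"number"},"squeeze":{"type":"number"}},"required":["increments"]}

```bash
mkdir -p pics; cat > h.py <<'E'
import numpy as np, cv2
from workcell import get_obs, camera, workorder, manip
from scipy.spatial.transform import Rotation as R
def f(c): return 192/np.tan(np.radians(c['fov_y'])/2)
def save(n,fn):
    c=camera(n); cv2.imwrite('pics/'+fn,c['img']); return c
E
python3 - <<'E'
from h import *
o=get_obs(); print(o); print(manip.finger_overhang)
for n in('scene','side','wrist'):
    c=save(n,n+'0.png'); print(n,{k:v for k,v in c.items() if k!='img'})
E
```

```text
{'clock': 0.0, 'joint_pos': array([ 1.26542354,  0.33286899, -0.06471072,  1.46094557,  0.02159608,
        1.34991457, -0.08851741]), 'joint_velocities': array([-0.00112027, -0.00110594,  0.00159478, -0.00059885,  0.00046582,
       -0.00108663, -0.00179647]), 'tau': array([ 4.42219252e-04, -6.25432205e+01,  4.95651690e-02, -3.91608167e+01,
        1.62870507e-02,  9.83493053e-03, -6.04598381e-05]), 'position': array([ 0.1742855 , -0.59982095,  0.23851573]), 'ee_rot': array([ 0.42483762,  0.56589123, -0.42426062,  0.56505136]), 'ft_force': array([-1.2612953 ,  0.38443033, -0.56302485]), 'torque': array([-0.02835599, -0.07539594, -0.01940215]), 'grip_width': 0.9985111460921748}
0.008
scene {'fov_y': 56.33662422373367, 'cx': 256.6757479956119, 'cy': 190.96004431927307, 'R': array([[-0.5835334 , -0.81208285,  0.00319705],
       [-0.49169248,  0.35017377, -0.79725581],
       [ 0.64631825, -0.46679736, -0.60363313]]), 't': array([0.22445571, 0.35722851, 0.50131133])}
side {'fov_y': 55.46213712741167, 'cx': 250.34430509606673, 'cy': 184.1346844764663, 'R': array([[ 0.9986049 ,  0.04990509,  0.01725475],
       [ 0.03684854, -0.42455826, -0.90465047],
       [-0.03782101,  0.90402421, -0.42580489]]), 't': array([-0.53817633, -0.00877511,  1.00955107])}
wrist {'fov_y': 69.99652871630227, 'cx': 254.89717574656538, 'cy': 187.78582025700592, 'tool_from_camera': array([[-6.90790324e-04, -2.90171103e-01,  9.56974531e-01,
        -1.33627019e-01],
       [-1.44852942e-03, -9.56973465e-01, -2.90171825e-01,
         7.28096345e-02],
       [ 9.99998712e-01, -1.58665365e-03,  2.40746632e-04,
        -8.17650326e-04],
       [ 0.00000000e+00,  0.00000000e+00,  0.00000000e+00,
         1.00000000e+00]])}
```

View pics/scene0.png

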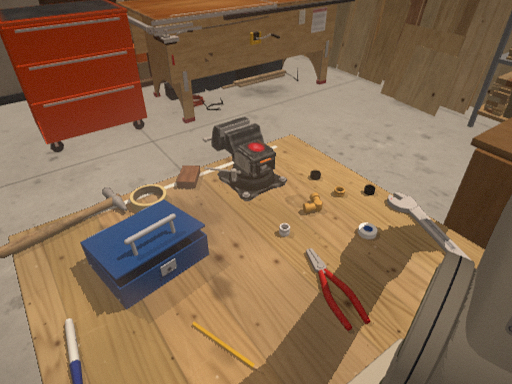

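View pics/side0.png

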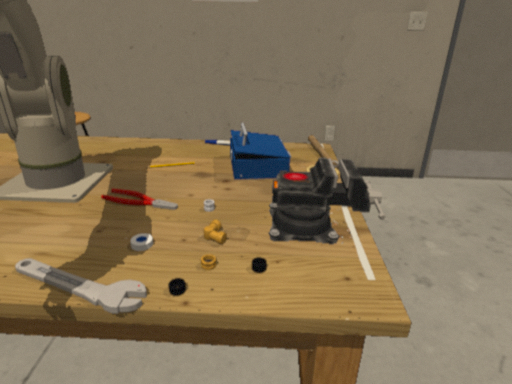

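View pics/wrist0.png

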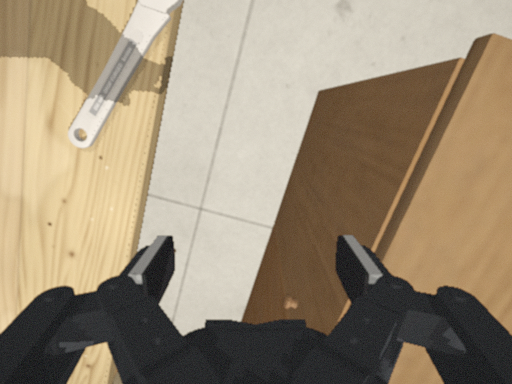

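Candidates in the scene view: brass nut (339,191), which is small, round and yellow. The others are the chrome nut (285,229), brass elbow (313,204), black nuts (315,174) and (369,189), white tape roll (368,231) and yellow ring (149,197). I'll crop closer to check the choice.

```bash
python3 - <<'E'
from h import *
a=cv2.imread('pics/scene0.png');b=cv2.imread('pics/side0.png')
def crop(im,x,y,w,h,s,fn): cv2.imwrite('pics/'+fn,cv2.resize(im[y:y+h,x:x+w],None,fx=s,fy=s,interpolation=cv2.INTER_CUBIC))
crop(a,270,160,110,80,7,'a1.png');crop(b,165,190,110,110,5,'b1.png')
crop(a,75,200,140,110,5,'a2.png');crop(b,215,115,90,75,8,'b2.png')
E
```

```text
(no output)
```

View pics/a1.png

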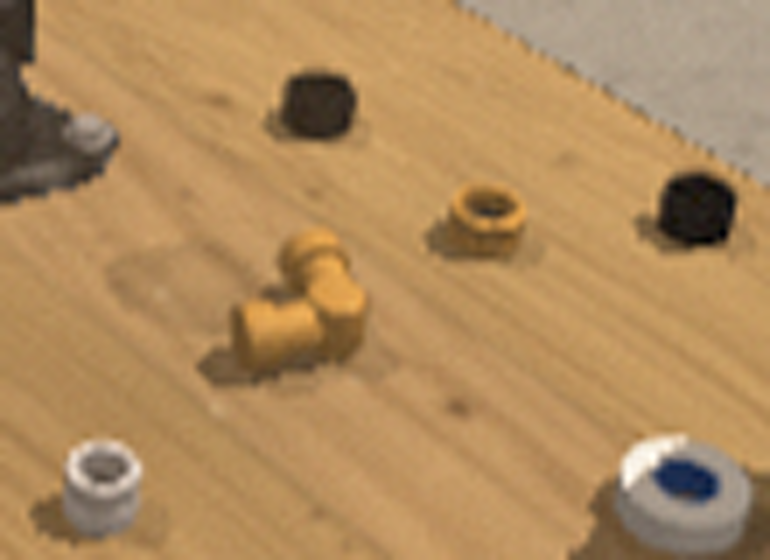

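View pics/b1.png

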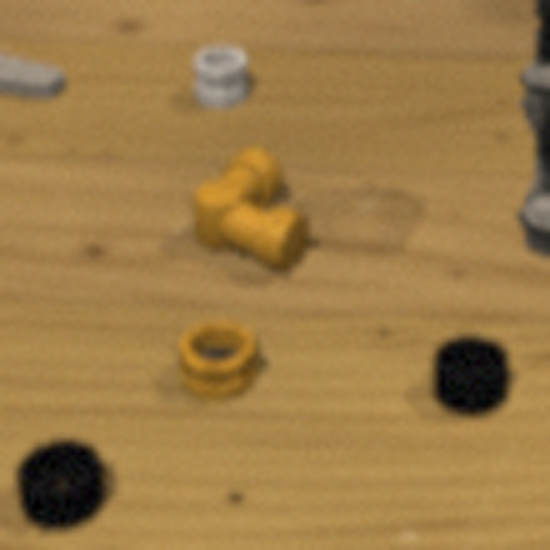

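View pics/a2.png

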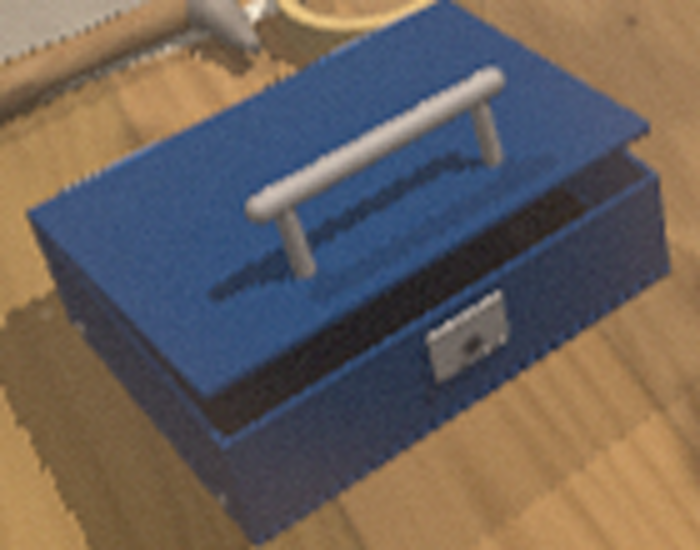

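View pics/b2.png

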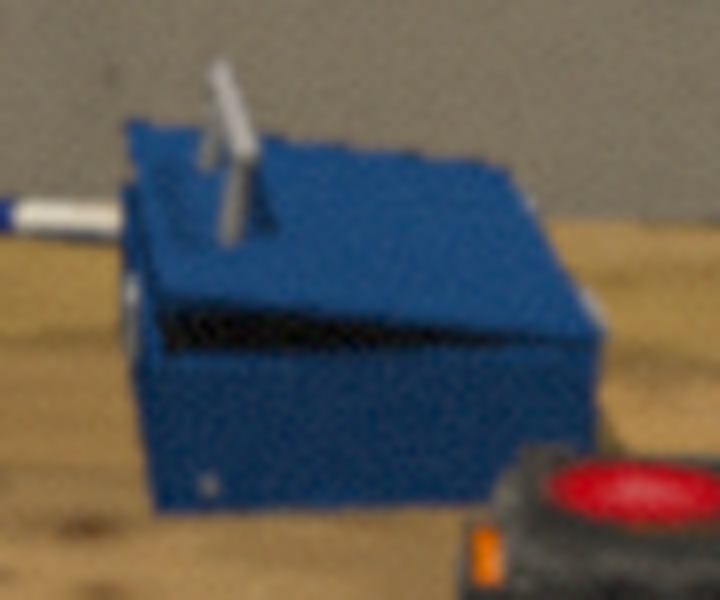

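```bash
cat > fit.py <<'E'
from h import *
from scipy.optimize import least_squares
S=camera('scene');D=camera('side')
def proj(c,X):
    p=c['R']@X+c['t']; return np.array([c['cx'],c['cy']])+f(c)*p[:2]/p[2]
def up(q,s,o): return np.array(o)+(np.array(q)+.5)/s-.5
def tri(obs):
    A=[];b=[]
    for c,u in obs:
        x=(u[0]-c['cx'])/f(c);y=(u[1]-c['cy'])/f(c)
        A+= [c['R'][0]-x*c['R'][2],c['R'][1]-y*c['R'][2]]; b+=[x*c['t'][2]-c['t'][0],y*c['t'][2]-c['t'][1]]
    s=np.linalg.lstsq(np.array(A),np.array(b),rcond=None); return s[0]
E
python3 - <<'E'
from fit import *
a1=lambda x,y:up((x,y),7,(270,160));b1=lambda x,y:up((x,y),5,(165,190))
a2=lambda x,y:up((x,y),5,(75,200));b2=lambda x,y:up((x,y),8,(215,115))
n=tri([(S,a1(488,209)),(D,b1(220,345))]);print('nut top',n,proj(S,n)-a1(488,209))
for nm,p,q in (('h+y',a2(260,207),b2(220,70)),('h-y',a2(490,78),b2(245,150))): print(nm,tri([(S,p),(D,q)]))
def L(u,v,y,t): # along lid from hinge u, height v
    return np.array([.08-u*np.cos(t)-v*np.sin(t)*-1*1.0, y, .0605+u*np.sin(t)+v*np.cos(t)])
pts=[(S,'b',(-.08,.1,0),a2(260,543)),(S,'b',(-.08,-.1,0),a2(668,272)),(S,'b',(-.08,.1,.06),a2(228,440)),(S,'b',(-.08,-.1,.06),a2(657,175)),
(S,'l',(.16,.1,.0),a2(208,396)),(S,'l',(0,.1,.006),a2(32,212)),(S,'l',(0,-.1,.006),a2(440,3)),(S,'l',(.16,-.1,.006),a2(648,130)),
(S,'l',(.13,.05,.041),a2(260,207)),(S,'l',(.13,-.05,.041),a2(490,78)),
(D,'b',(-.08,-.1,0),b2(155,510)),(D,'l',(.13,-.05,.041),b2(245,150)),(D,'l',(.13,.05,.041),b2(220,70)),(D,'b',(.08,-.1,.06),b2(600,335)),(D,'l',(.16,-.1,0),b2(160,308))]
def W(p,k,q):
    q=np.array(q) if k=='b' else L(q[0],q[2],q[1],p[3])
    c,s=np.cos(p[2]),np.sin(p[2]); return np.array([p[0]+c*q[0]-s*q[1],p[1]+s*q[0]+c*q[1],q[2]])
def res(p): return np.concatenate([proj(c,W(p,k,q))-u for c,k,q,u in pts])
r=least_squares(res,[.6,.3,0,.1],loss='soft_l1');print(r.x);print(res(r.x).reshape(-1,2).round(1))
print('handle',W(r.x,'l',(.13,0,.041)))
E
```

```text
nut top [ 0.4761188  -0.33602567  0.01295732] [-0.44538564 -0.29230288]
h+y [0.49987694 0.21074233 0.11897334]
h-y [0.51631642 0.11153149 0.11870486]
[0.5502113  0.16802289 0.17133017 0.13300192]
[[-0.3  0.6]
 [ 0.5 -1.1]
 [-1.1  1.1]
 [ 0.4 -1.5]
 [-0.4  1.5]
 [-2.3 -1.1]
 [ 0.  -2.7]
 [ 0.5 -2.7]
 [ 0.3 -0.2]
 [ 0.1  0. ]
 [-0.3  0.7]
 [-0.2  0.2]
 [-0.6  0.5]
 [ 0.4  1.4]
 [-0.5 -1. ]]
handle [0.50743208 0.16062095 0.11837722]
```

```bash
cat >> h.py <<'E'
def go(target, yawz=None, step=None):
    """print tool-frame delta to world target TCP, and turn about tool x so tool z is along world yaw yawz (mod pi)"""
    o=get_obs(); Rm=R.from_quat(o['ee_rot']).as_matrix()
    d=np.array(target)-o['position']; z=Rm[:,2]; cur=np.arctan2(z[1],z[0])
    print('pos',o['position'].round(4),'clk',round(o['clock'],2),'xdir',Rm[:,0].round(3),'zyaw',round(cur,3),'F',o['ft_force'].round(1),'w',round(o['grip_width'],3),'j',o['joint_pos'].round(2))
    print('world d',d.round(4),'tool d',(Rm.T@d).round(4))
    if yawz is not None:
        a=(yawz-cur+np.pi/2)%np.pi-np.pi/2
        print('turn about tool x (down => -):',round(-a,3), 'alt',round(-a+np.pi*np.sign(a),3))
        # tool-frame delta after turning
        R2=Rm@R.from_rotvec([-a,0,0]).as_matrix(); print('tool d after turn',(R2.T@d).round(4),R2[:,1].round(2),R2[:,2].round(2))
E
python3 - <<'E'
from h import *
go((.45,-.336,.24),.171)
from fit import *
print('vise',tri([(S,(250,193)),(D,(303,239))]),'elbow',tri([(S,(313,205)),(D,(213,232))]),'vise jaw top-ish',tri([(S,(256,147)),(D,(294,176))]))
E
```

```text
pos [ 0.1744 -0.6     0.239 ] clk 0.25 xdir [-0.     0.001 -1.   ] zyaw -1.288 F [-0.1  0.2 -0.4] w 1.003 j [ 1.27  0.33 -0.06  1.46  0.02  1.35 -0.09]
world d [0.2756 0.264  0.001 ] tool d [-0.0009  0.3384 -0.1766]
turn about tool x (down => -): -1.459 alt 1.683
tool d after turn [-0.0009  0.2133  0.3165] [-0.17  0.99  0.  ] [ 0.99  0.17 -0.  ]
vise [ 0.66687532 -0.1754097  -0.04353721] elbow [ 0.47101376 -0.23777252  0.00879423] vise jaw top-ish [ 0.6379543  -0.17899367  0.11888203]
```

Call:
{"fn": "play_rows", "kwargs": {
  "increments": "0 0.042 -0.022 -0.08;0 0.044 -0.019 -0.08;0 0.045 -0.015 -0.08;0 0.046 -0.012 -0.08;0 0.047 -0.008 -0.08;0 0.047 -0.004 -0.08;0 0.047 0 -0.08;0 0.047 0.004 -0.08;0 0 0 0",
  "hand": -1,
  "squeeze": 25
}}

```text
clock: 1.25
position: [0.4533, -0.3253, 0.2383]
ee_rot: [0.217, 0.673, -0.218, 0.673]
ft_force: [0.6, -0.5, -0.0]
grip_width: 1.002
```

```bash
python3 - <<'E'
from h import *
go((.45,-.336,.24),-.65)
c=save('wrist','w1.png')
E
```

```text
pos [ 0.4533 -0.3253  0.2383] clk 1.25 xdir [ 0.    -0.002 -1.   ] zyaw -0.626 F [ 0.6 -0.5 -0. ] w 1.002 j [ 0.88  0.21 -0.39  1.63  0.08  1.32 -0.15]
world d [-0.0033 -0.0107  0.0017] tool d [-0.0016 -0.0106  0.0036]
turn about tool x (down => -): 0.024 alt -3.118
tool d after turn [-0.0016 -0.0106  0.0039] [ 0.61  0.8  -0.  ] [ 0.8  -0.61  0.  ]
```

View pics/w1.png

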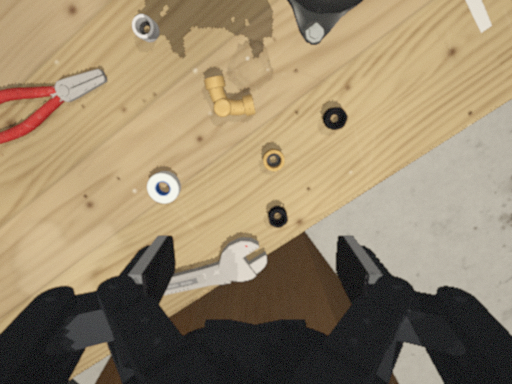

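The wrist view shows the brass nut at (273,160). The elbow is at (225,100), the black nuts at (335,118) and (278,216), and the chrome nut at (144,27).

```bash
cat >> h.py <<'E'
def wray(c,o,uv):
    T=c['tool_from_camera'];Rm=R.from_quat(o['ee_rot']).as_matrix()
    d=np.array([(uv[0]-c['cx'])/f(c),(uv[1]-c['cy'])/f(c),1.])
    return Rm@T[:3,3]+o['position'], Rm@T[:3,:3]@d
def wplane(c,o,uv,z):
    p,d=wray(c,o,uv); return p+d*(z-p[2])/d[2]
E
python3 - <<'E'
from h import *
o=get_obs(); c=camera('wrist'); im=c['img']
cv2.imwrite('pics/w1c.png',cv2.resize(im[135:185,245:300],None,fx=10,fy=10,interpolation=cv2.INTER_CUBIC))
for uv in((273,158.5),(273,160)): print(wplane(c,o,uv,.016), wplane(c,o,uv,0))
go((.4,-.1,.24),.171)
E
```

```text
[ 0.47222175 -0.33754554  0.016     ] [ 0.47126029 -0.34068639  0.        ]
[ 0.47106999 -0.33917982  0.016     ] [ 0.4700567 -0.3423942  0.       ]
pos [ 0.4492 -0.3306  0.2381] clk 1.35 xdir [-0.002 -0.004 -1.   ] zyaw -0.637 F [-0.6 -1.2 -0.7] w 0.997 j [ 0.88  0.21 -0.38  1.63  0.08  1.32 -0.15]
world d [-0.0492  0.2306  0.0019] tool d [-0.0026  0.1562 -0.1766]
turn about tool x (down => -): -0.808 alt 2.334
tool d after turn [-0.0026  0.2356 -0.0092] [-0.17  0.99 -0.  ] [ 0.99  0.17 -0.  ]
```

View pics/w1c.png

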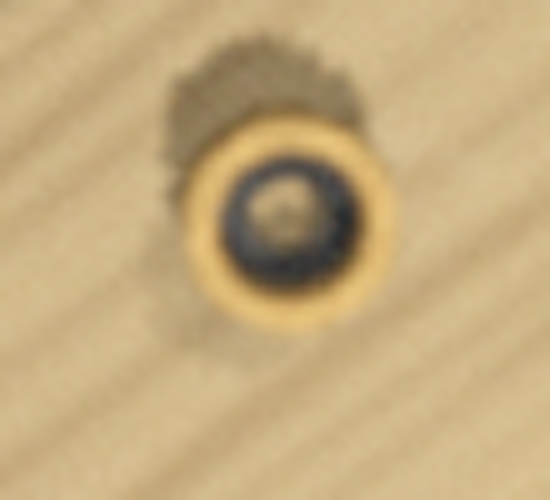

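Call:
{"fn": "play_rows", "kwargs": {
  "increments": "0 0.033 -0.032 -0.08;0 0.036 -0.029 -0.08;0 0.038 -0.026 -0.08;0 0.04 -0.023 -0.08;0 0.042 -0.02 -0.08;0 0.046 0.004 -0.08;0 0.046 0.008 -0.08;0 0.045 0.011 -0.08;0 0.044 0.015 -0.08;0 0.042 0.018 -0.08;0 0.041 0.022 0;0 0 0 0;0 0 0 0"
}}

```text
clock: 2.65
position: [0.5096, 0.156, 0.2341]
ee_rot: [-0.055, 0.706, 0.048, 0.705]
ft_force: [0.4, -0.6, -0.9]
grip_width: 0.998
```

```bash
python3 - <<'E'
from h import *
o=get_obs(); c=save('wrist','w2.png')
go((.5074,.1606,.24),.171)
E
```

```text
pos [0.5095 0.156  0.2342] clk 2.7 xdir [ 0.   -0.01 -1.  ] zyaw 0.146 F [ 0.  -0.3 -0.3] w 1.004 j [ 0.37  0.23 -0.86  1.67  0.19  1.33 -0.38]
world d [-0.0021  0.0046  0.0058] tool d [-0.0058  0.0048 -0.0014]
turn about tool x (down => -): -0.025 alt 3.116
tool d after turn [-0.0058  0.0048 -0.0013] [-0.17  0.99 -0.01] [ 0.99  0.17 -0.  ]
```

View pics/w2.png

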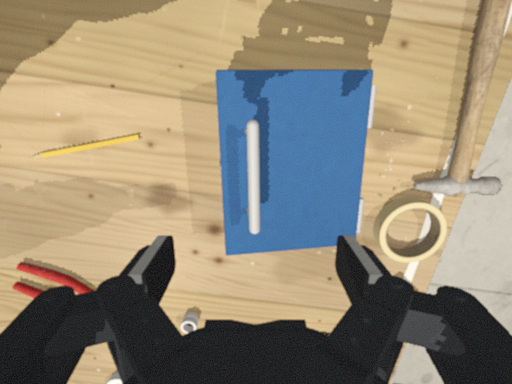

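The lid with its handle fills the middle of the picture. The bar runs from (253,122) to (255,233), nearly parallel to the tool's y and centred between the fingers.

```bash
python3 - <<'E'
from h import *
o=get_obs(); c=camera('wrist')
a=wplane(c,o,(253,124),.1184);b=wplane(c,o,(254.5,231),.1184);print(a,b,(a+b)/2,np.arctan2(*(b-a)[[0,1]]), np.linalg.norm(a-b))
go(np.append(((a+b)/2)[:2],.1184-.011+.002),.171)
E
```

```text
[0.4981849  0.21183353 0.1184    ] [0.51449814 0.10854132 0.1184    ] [0.50634152 0.16018742 0.1184    ] 2.9849535212064633 0.1045724775162903
pos [0.5094 0.1555 0.2344] clk 2.75 xdir [ 0.    -0.011 -1.   ] zyaw 0.145 F [-0.4 -1.  -0.2] w 1.002 j [ 0.37  0.23 -0.86  1.67  0.19  1.33 -0.38]
world d [-0.0031  0.0047 -0.125 ] tool d [ 0.1249  0.0065 -0.0022]
turn about tool x (down => -): -0.026 alt 3.116
tool d after turn [ 0.1249  0.0065 -0.002 ] [-0.17  0.99 -0.01] [ 0.99  0.17 -0.  ]
```

Call:
{"fn": "play_rows", "kwargs": {
  "increments": "0.03 0.003 -0.001 -0.026;0.03 0.003 -0.001 0;0.03 0 0 0;0.02 0 0 0;0.012 0 0 0;0.003 0 0 0;0 0 0 0"
}}

```text
clock: 3.45
position: [0.5097, 0.1463, 0.1077]
ee_rot: [-0.06, 0.703, 0.047, 0.707]
ft_force: [-0.4, -0.7, 0.1]
grip_width: 1.003
```

Call:
{"fn": "play_rows", "kwargs": {
  "increments": "0 0 0 0;0 0 0 0;0 0 0 0;0 0 0 0;0 0 0 0;0 0 0 0;0 0 0 0",
  "hand": 1,
  "squeeze": 30
}}

```text
clock: 4.15
position: [0.5095, 0.146, 0.1107]
ee_rot: [-0.061, 0.703, 0.046, 0.707]
ft_force: [3.3, 0.0, -0.7]
grip_width: 0.116
```

```bash
python3 - <<'E'
from h import *
go((.5064,.1602,.109),.171)
c=save('wrist','w3.png')
E
```

```text
pos [0.5095 0.146  0.1107] clk 4.15 xdir [ 0.008 -0.02  -1.   ] zyaw 0.151 F [ 3.3  0.  -0.7] w 0.116 j [ 0.33  0.35 -0.82  1.83  0.31  1.09 -0.45]
world d [-0.0031  0.0142 -0.0017] tool d [ 0.0014  0.0145 -0.0009]
turn about tool x (down => -): -0.02 alt 3.122
tool d after turn [ 0.0014  0.0146 -0.0006] [-0.17  0.99 -0.02] [0.99 0.17 0.  ]
```

View pics/w3.png

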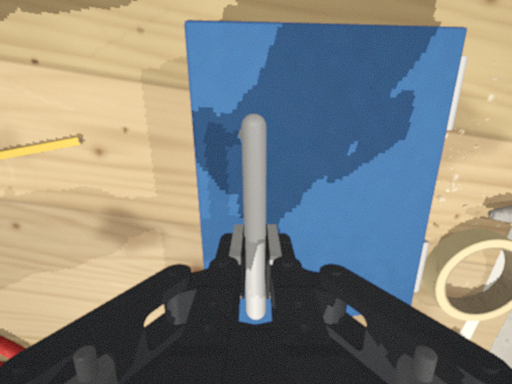

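Call:
{"fn": "play_rows", "kwargs": {
  "increments": "-0.0097 0 0.005 0;-0.0093 0 0.0058 0;-0.0088 0 0.0065 0;-0.0082 0 0.0072 0;-0.0076 0 0.0078 0;-0.007 0 0.0084 0"
}}

```text
clock: 4.8
position: [0.5508, 0.1527, 0.1644]
ee_rot: [-0.061, 0.704, 0.046, 0.706]
ft_force: [2.4, 0.3, -9.7]
grip_width: 0.11
```

```bash
cat > lid.py <<'E'
from h import *
from scipy.optimize import minimize_scalar
B=np.array([.5502,.1680]);yaw=.171
def est(off=(0,0)):
    o=get_obs(); Rm=R.from_quat(o['ee_rot']).as_matrix(); g=o['position']-.011*Rm[:,0]
    d=g[:2]-B; bx=d@[np.cos(yaw),np.sin(yaw)]; by=d@[-np.sin(yaw),np.cos(yaw)]
    t=np.arctan2(g[2]-.0605,.08-bx)-np.arctan2(.041,.13); rr=np.hypot(g[2]-.0605,.08-bx)
    print('box xz',round(bx,4),round(by,4),round(g[2],4),'t',round(t,3),'r',round(rr,4),'(.1363) clk',round(o['clock'],2),'F',o['ft_force'].round(1),'w',round(o['grip_width'],3),'xdir',Rm[:,0].round(3))
    return t
E
python3 -c "
from lid import *
est()"
```

```text
box xz -0.002 -0.0149 0.1754 t 0.645 r 0.1412 (.1363) clk 4.8 F [ 2.4  0.3 -9.7] w 0.11 xdir [ 0.003 -0.021 -1.   ]
```

Call:
{"fn": "play_rows", "kwargs": {
  "increments": "-0.006 0 0.009 0;-0.0052 0 0.0094 0;-0.0045 0 0.0098 0;-0.0037 0 0.0102 0;-0.003 0 0.0105 0;-0.002 0 0.0107 0;-0.0012 0 0.0108 0"
}}

```text
clock: 5.5
position: [0.6238, 0.1647, 0.1942]
ee_rot: [-0.061, 0.707, 0.046, 0.704]
ft_force: [-2.0, 0.2, -3.8]
grip_width: 0.113
```

```bash
python3 -c "
from lid import *
est(); save('side','s4.png')"
```

```text
box xz 0.0721 -0.0156 0.2052 t 1.21 r 0.145 (.1363) clk 5.5 F [-2.   0.2 -3.8] w 0.113 xdir [-0.002 -0.021 -1.   ]
```

View pics/s4.png

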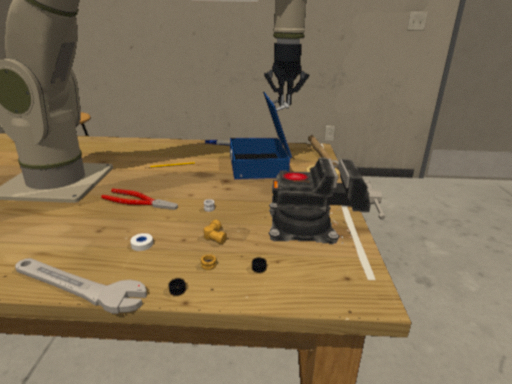

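The side view shows the lid at about 1.2 rad, with the bar still held near the fingertips. I'll open it a little more.

Call:
{"fn": "play_rows", "kwargs": {
  "increments": "0.002 0 0.0105 0;0.003 0 0.0105 0;0.004 0 0.0105 0;0 0 0 0"
}}

```text
clock: 5.95
position: [0.6595, 0.1705, 0.19]
ee_rot: [-0.059, 0.705, 0.046, 0.706]
ft_force: [-0.2, -0.3, -9.0]
grip_width: 0.116
```

```bash
python3 -c "
from lid import *
est(); go((.4741,-.336,.25),-.6)"
```

```text
box xz 0.1082 -0.0159 0.201 t 1.463 r 0.1433 (.1363) clk 5.95 F [-0.2 -0.3 -9. ] w 0.116 xdir [ 0.003 -0.018 -1.   ]
pos [0.6595 0.1705 0.19  ] clk 5.95 xdir [ 0.003 -0.018 -1.   ] zyaw 0.149 F [-0.2 -0.3 -9. ] w 0.116 j [ 0.17  0.59 -0.75  1.33  0.41  1.38 -0.42]
world d [-0.1854 -0.5065  0.06  ] tool d [-0.0513 -0.4745 -0.2584]
turn about tool x (down => -): 0.749 alt -2.393
tool d after turn [-0.0513 -0.5235  0.1336] [ 0.56  0.83 -0.01] [ 0.83 -0.56  0.01]
```

Call:
{"fn": "play_rows", "kwargs": {
  "increments": "0 0 0 0;0 0 0 0;0 0 0 0",
  "hand": 0.4
}}

```text
clock: 6.25
position: [0.6597, 0.1707, 0.1915]
ee_rot: [-0.059, 0.704, 0.046, 0.706]
ft_force: [0.0, 0.4, -0.1]
grip_width: 0.298
```

Call:
{"fn": "play_rows", "kwargs": {
  "increments": "-0.02 0 0 0;-0.03 0 0 0;-0.035 0 0 0;0 0 0 0"
}}

```text
clock: 6.65
position: [0.6583, 0.1715, 0.2803]
ee_rot: [-0.059, 0.704, 0.046, 0.707]
ft_force: [0.4, -0.1, -0.1]
grip_width: 0.299
```

```bash
python3 -c "
from lid import *
est(); go((.4741,-.336,.25),-.6); save('side','s5.png')"
```

```text
box xz 0.1071 -0.0147 0.2913 t 1.382 r 0.2324 (.1363) clk 6.65 F [ 0.4 -0.1 -0.1] w 0.299 xdir [ 0.005 -0.018 -1.   ]
pos [0.6583 0.1715 0.2803] clk 6.65 xdir [ 0.005 -0.018 -1.   ] zyaw 0.148 F [ 0.4 -0.1 -0.1] w 0.299 j [ 0.15  0.54 -0.76  1.2   0.38  1.54 -0.4 ]
world d [-0.1842 -0.5075 -0.0303] tool d [ 0.0383 -0.4743 -0.257 ]
turn about tool x (down => -): 0.748 alt -2.394
tool d after turn [ 0.0383 -0.5225  0.1341] [ 0.56  0.83 -0.01] [ 0.83 -0.56  0.01]
```

View pics/s5.png

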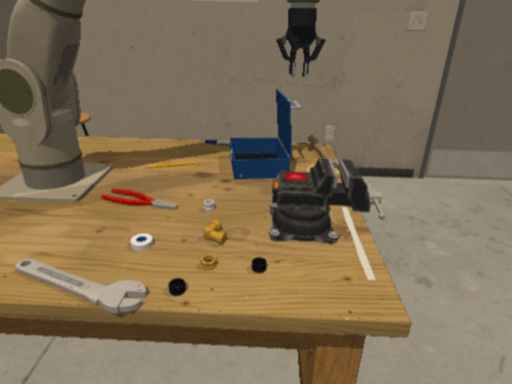

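Call:
{"fn": "play_rows", "kwargs": {
  "increments": "0 -0.034 -0.035 0.068;0 -0.036 -0.033 0.068;0 -0.038 -0.03 0.068;0 -0.04 -0.028 0.068;0 -0.042 -0.025 0.068;0 -0.044 -0.022 0.068;0 -0.045 -0.019 0.068;0.012 -0.043 0.018 0.068;0.012 -0.042 0.021 0.068;0.012 -0.041 0.024 0.068;0.012 -0.039 0.026 0.068;0.012 -0.037 0.029 0;0 0 0 0;0 0 0 0",
  "hand": -0.2
}}

```text
clock: 8.1
position: [0.44, -0.3473, 0.2117]
ee_rot: [0.215, 0.672, -0.23, 0.67]
ft_force: [0.3, 0.5, 0.5]
grip_width: 0.599
```

```bash
python3 -c "
from lid import *
o=get_obs();save('wrist','w6.png');go((.4741,-.336,.1),-.6)"
```

```text
pos [ 0.4394 -0.3477  0.2115] clk 8.15 xdir [-0.011 -0.021 -1.   ] zyaw -0.64 F [-0.8 -0.  -1.4] w 0.601 j [ 0.94  0.23 -0.43  1.66  0.13  1.27 -0.15]
world d [ 0.0347  0.0117 -0.1115] tool d [0.1109 0.0327 0.0204]
turn about tool x (down => -): -0.04 alt 3.101
tool d after turn [0.1109 0.0318 0.0217] [ 0.56  0.83 -0.02] [ 0.83 -0.56  0.  ]
```

View pics/w6.png

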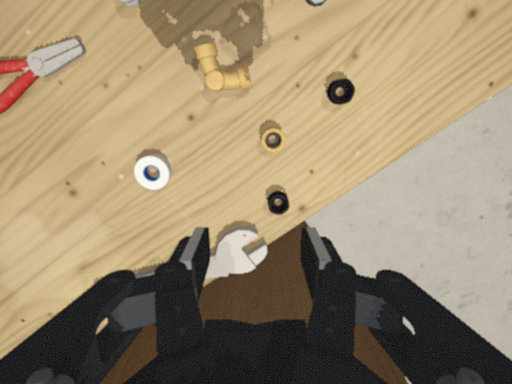

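Brass nut at (272,139) in the wrist view.

```bash
python3 -c "
from h import *
o=get_obs();c=camera('wrist');im=c['img']
h=cv2.cvtColor(im,cv2.COLOR_BGR2HSV)[115:165,247:299]
cv2.imwrite('pics/w6c.png',cv2.resize(im[115:165,247:299],None,fx=10,fy=10,interpolation=cv2.INTER_CUBIC))
p=wplane(c,o,(272.5,139),.016);print(p)
go((p[0],p[1],.1),-.6)"
```

```text
[ 0.47354601 -0.33593183  0.016     ]
pos [ 0.4399 -0.3469  0.2122] clk 8.2 xdir [-0.01  -0.021 -1.   ] zyaw -0.639 F [-0.3  0.3 -0.4] w 0.603 j [ 0.94  0.23 -0.43  1.66  0.12  1.27 -0.15]
world d [ 0.0336  0.011  -0.1122] tool d [0.1115 0.0314 0.02  ]
turn about tool x (down => -): -0.039 alt 3.103
tool d after turn [0.1115 0.0306 0.0212] [ 0.56  0.83 -0.02] [ 0.83 -0.56  0.  ]
```

View pics/w6c.png

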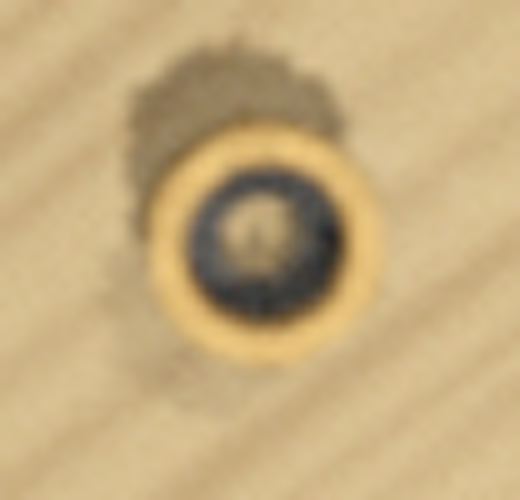

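Call:
{"fn": "play_rows", "kwargs": {
  "increments": "0.03 0.01 0.007 -0.04;0.03 0.01 0.007 0;0.03 0.01 0.006 0;0.025 0.001 0 0;0.025 0 0 0;0 0 0 0;0 0 0 0"
}}

```text
clock: 8.9
position: [0.4786, -0.3279, 0.0728]
ee_rot: [0.195, 0.675, -0.213, 0.679]
ft_force: [0.0, -0.1, 0.6]
grip_width: 0.596
```

```bash
python3 -c "
from lid import *
o=get_obs();save('wrist','w7.png');go((.474,-.336,.013),-.6)"
```

```text
pos [ 0.4785 -0.3278  0.0729] clk 8.95 xdir [-0.002 -0.026 -1.   ] zyaw -0.585 F [-0.1  0.2 -0.5] w 0.603 j [ 0.86  0.41 -0.43  1.76  0.23  1.01 -0.24]
world d [-0.0045 -0.0082 -0.0599] tool d [ 0.0601 -0.0079 -0.    ]
turn about tool x (down => -): 0.015 alt -3.126
tool d after turn [ 0.0601 -0.0079  0.0001] [ 0.56  0.82 -0.02] [ 0.83 -0.56  0.01]
```

View pics/w7.png

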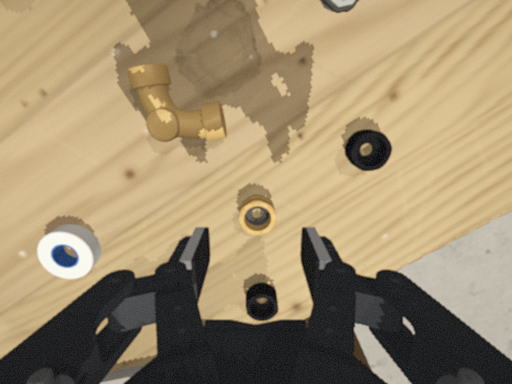

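Brass nut at (257,216), centred between the jaws. The black nut (261,300) is behind them and clear of the pads.

```bash
python3 -c "
from lid import *
o=get_obs();c=camera('wrist')
for uv in ((257,216),(261,300)): print(wplane(c,o,uv,.016))
p=wplane(c,o,(257,216),.016);go((p[0],p[1],.013),-.6)"
```

```text
[ 0.4750295  -0.33475469  0.016     ]
[ 0.43556729 -0.40056024  0.016     ]
pos [ 0.4786 -0.3284  0.0732] clk 9.0 xdir [-0.001 -0.026 -1.   ] zyaw -0.585 F [-0.9 -0.9 -0.4] w 0.6 j [ 0.86  0.41 -0.43  1.76  0.23  1.01 -0.24]
world d [-0.0035 -0.0064 -0.0602] tool d [ 0.0603 -0.0059 -0.0002]
turn about tool x (down => -): 0.015 alt -3.127
tool d after turn [ 0.0603 -0.0059 -0.0001] [ 0.56  0.82 -0.02] [ 0.83 -0.56  0.01]
```

Call:
{"fn": "play_rows", "kwargs": {
  "increments": "0.02 -0.003 0 0;0.02 -0.003 0 0;0.012 0 0 0;0.006 0 0 0;0.002 0 0 0;0 0 0 0"
}}

```text
clock: 9.6
position: [0.4798, -0.3378, 0.02]
ee_rot: [0.194, 0.67, -0.215, 0.683]
ft_force: [0.1, -0.1, 0.1]
grip_width: 0.603
```

```bash
python3 -c "
from lid import *
o=get_obs();save('wrist','w8.png');go((.475,-.335,.013),-.6)"
```

```text
pos [ 0.4799 -0.3378  0.0202] clk 9.65 xdir [ 0.009 -0.034 -0.999] zyaw -0.586 F [-0.   0.4  0.8] w 0.604 j [ 0.85  0.48 -0.4   1.78  0.27  0.9  -0.26]
world d [-0.0049  0.0028 -0.0072] tool d [ 0.0071 -0.0002 -0.0059]
turn about tool x (down => -): 0.014 alt -3.127
tool d after turn [ 0.0071 -0.0003 -0.0059] [ 0.57  0.82 -0.02] [ 0.83 -0.56  0.03]
```

View pics/w8.png

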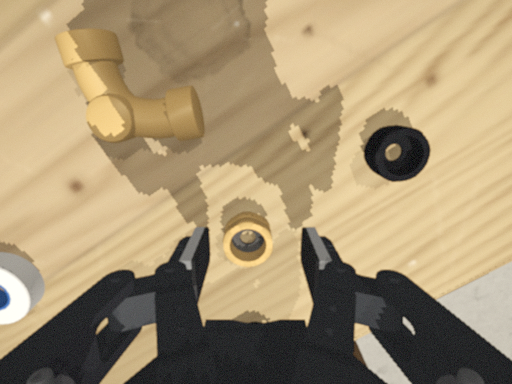

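Nut at (248,243), between the pads and about 5 mm off centre. I'll correct that, go down and close.

Call:
{"fn": "play_rows", "kwargs": {
  "increments": "0.005 0 -0.004 0;0.005 0 -0.002 0;0 0 0 0"
}}

```text
clock: 9.95
position: [0.4753, -0.3348, 0.0106]
ee_rot: [0.193, 0.67, -0.215, 0.684]
ft_force: [-1.1, 1.0, 0.1]
grip_width: 0.598
```

Call:
{"fn": "play_rows", "kwargs": {
  "increments": "0 0 0 0;0 0 0 0;0 0 0 0;0 0 0 0;0 0 0 0",
  "hand": 1,
  "squeeze": 40
}}

```text
clock: 10.45
position: [0.4756, -0.335, 0.011]
ee_rot: [0.193, 0.669, -0.215, 0.684]
ft_force: [0.3, 0.5, -0.2]
grip_width: 0.302
```

```bash
python3 -c "
from lid import *
o=get_obs();save('wrist','w9.png');go((.475,-.335,.013),-.6)"
```

```text
pos [ 0.4755 -0.3349  0.0109] clk 10.5 xdir [ 0.011 -0.036 -0.999] zyaw -0.585 F [ 0.2 -0.4 -0.8] w 0.309 j [ 0.85  0.49 -0.4   1.8   0.28  0.88 -0.27]
world d [-0.0005 -0.0001  0.0021] tool d [-0.0021 -0.0004 -0.0003]
turn about tool x (down => -): 0.015 alt -3.127
tool d after turn [-0.0021 -0.0004 -0.0003] [ 0.57  0.82 -0.02] [ 0.82 -0.56  0.03]
```

View pics/w9.png

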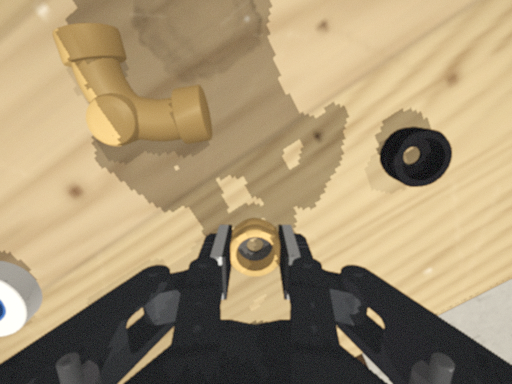

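Call:
{"fn": "play_rows", "kwargs": {
  "increments": "-0.02 0 0 0;-0.045 0 0 0;-0.045 0 0 0;-0.045 0 0 0;-0.045 0 0 0;-0.02 0.034 -0.033 -0.069;0 0.036 -0.031 -0.069;0 0.038 -0.028 -0.069;0 0.04 -0.026 -0.069;0 0.042 -0.023 -0.069;0 0.046 0.004 -0.069;0 0.046 0.007 -0.069;0 0.045 0.011 -0.069;0 0.044 0.014 -0.069;0 0.043 0.017 -0.069;0 0.042 0.02 -0.069;0 0 0 0;0 0 0 0"
}}

```text
clock: 12.3
position: [0.5139, 0.1865, 0.2209]
ee_rot: [-0.084, 0.699, 0.057, 0.707]
ft_force: [0.4, -1.3, -0.6]
grip_width: 0.307
```

```bash
python3 -c "
from lid import *
o=get_obs();save('wrist','w10.png');save('side','s10.png');go((.522,.163,.034),.171)"
```

```text
pos [0.5138 0.1854 0.2212] clk 12.4 xdir [ 0.016 -0.039 -0.999] zyaw 0.199 F [-0.   0.2 -0.4] w 0.309 j [ 0.34  0.3  -0.94  1.66  0.29  1.32 -0.45]
world d [ 0.0082 -0.0224 -0.1872] tool d [ 0.188  -0.0159  0.0022]
turn about tool x (down => -): 0.028 alt -3.114
tool d after turn [ 0.188  -0.0159  0.0027] [-0.17  0.98 -0.04] [0.99 0.17 0.01]
```

View pics/w10.png

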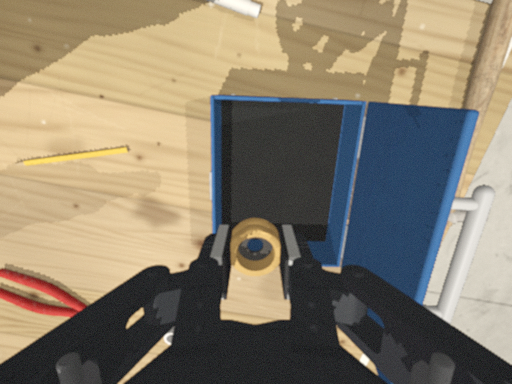

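View pics/s10.png

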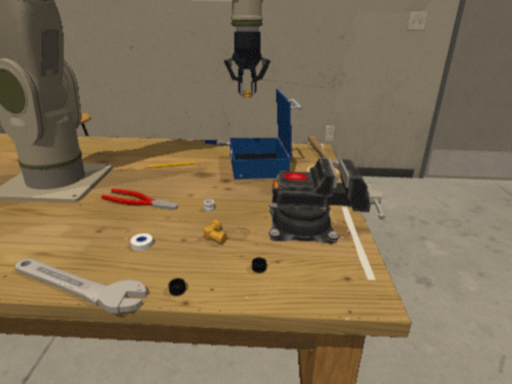

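Call:
{"fn": "play_rows", "kwargs": {
  "increments": "0.01 -0.006 0.007 0.028;0.03 -0.004 0.007 0;0.03 0 0.005 0;0.03 0 0 0;0.015 0 0 0;0 0 0 0"
}}

```text
clock: 13.0
position: [0.5412, 0.1624, 0.1025]
ee_rot: [-0.069, 0.699, 0.035, 0.711]
ft_force: [0.6, 0.5, 0.3]
grip_width: 0.307
```

```bash
python3 -c "
from lid import *
est();go((.5384,.166,.022),.171)"
```

```text
box xz -0.01 -0.0035 0.1135 t 0.226 r 0.1044 (.1363) clk 13.0 F [0.6 0.5 0.3] w 0.307 xdir [ 0.021 -0.046 -0.999]
pos [0.5412 0.1624 0.1025] clk 13.0 xdir [ 0.021 -0.046 -0.999] zyaw 0.148 F [0.6 0.5 0.3] w 0.307 j [ 0.3   0.45 -0.85  1.75  0.43  1.12 -0.55]
world d [-0.0028  0.0036 -0.0805] tool d [ 0.0802  0.0079 -0.0033]
turn about tool x (down => -): -0.023 alt 3.118
tool d after turn [ 0.0802  0.008  -0.0031] [-0.17  0.98 -0.05] [0.99 0.17 0.01]
```

Call:
{"fn": "play_rows", "kwargs": {
  "increments": "0.02 0.004 -0.002 0;0.025 0.004 -0.001 0;0.02 0.002 0 0;0.012 0.001 0 0;0.003 0 0 0;0 0 0 0"
}}

```text
clock: 13.6
position: [0.5439, 0.1667, 0.0264]
ee_rot: [-0.066, 0.695, 0.032, 0.715]
ft_force: [-0.1, -0.1, -0.5]
grip_width: 0.304
```

```bash
python3 -c "
from lid import *
est();go((.5384,.166,.022),.171);save('wrist','w11.png')"
```

```text
box xz -0.0066 0.0004 0.0374 t -0.566 r 0.0897 (.1363) clk 13.6 F [-0.1 -0.1 -0.5] w 0.304 xdir [ 0.031 -0.046 -0.998]
pos [0.5439 0.1667 0.0264] clk 13.6 xdir [ 0.031 -0.046 -0.998] zyaw 0.139 F [-0.1 -0.1 -0.5] w 0.304 j [ 0.23  0.55 -0.79  1.8   0.53  1.   -0.64]
world d [-0.0055 -0.0007 -0.0044] tool d [ 0.0043  0.0003 -0.0057]
turn about tool x (down => -): -0.032 alt 3.109
tool d after turn [ 0.0043  0.0005 -0.0057] [-0.17  0.98 -0.05] [0.99 0.17 0.02]
```

View pics/w11.png

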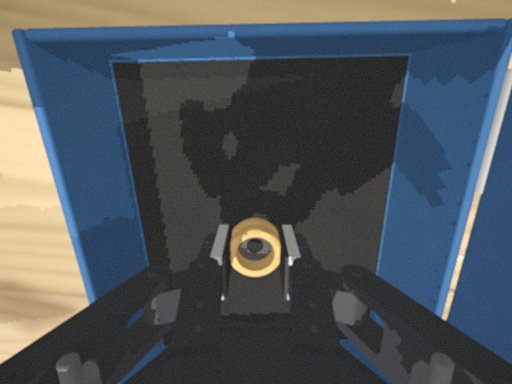

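Nut at (256,245), inside the box near the floor. I'll lower it another 5 mm and release.

Call:
{"fn": "play_rows", "kwargs": {
  "increments": "0.005 0 -0.003 0;0 0 0 0"
}}

```text
clock: 13.85
position: [0.5421, 0.1662, 0.0231]
ee_rot: [-0.066, 0.694, 0.032, 0.716]
ft_force: [0.2, -0.7, -1.1]
grip_width: 0.308
```

Call:
{"fn": "play_rows", "kwargs": {
  "increments": "0 0 0 0;0 0 0 0;0 0 0 0;0 0 0 0",
  "hand": 0.1
}}

```text
clock: 14.25
position: [0.543, 0.1664, 0.0244]
ee_rot: [-0.065, 0.694, 0.032, 0.717]
ft_force: [0.3, -0.6, 0.2]
grip_width: 0.452
```

Call:
{"fn": "play_rows", "kwargs": {
  "increments": "-0.015 0 0 0;-0.03 0 0 0;-0.04 0 0 0;-0.04 0 0 0;-0.04 0 0 0;-0.04 0 0 0;-0.03 0 0 0;0 0 0 0"
}}

```text
clock: 15.05
position: [0.5319, 0.1799, 0.2755]
ee_rot: [-0.067, 0.693, 0.034, 0.717]
ft_force: [0.0, 0.5, -0.6]
grip_width: 0.456
```

```bash
python3 -c "
from lid import *
est();save('wrist','w12.png');save('side','s12.png')"
```

```text
box xz -0.0164 0.0154 0.2865 t 0.862 r 0.2457 (.1363) clk 15.05 F [ 0.   0.5 -0.6] w 0.456 xdir [ 0.037 -0.044 -0.998]
```

View pics/w12.png

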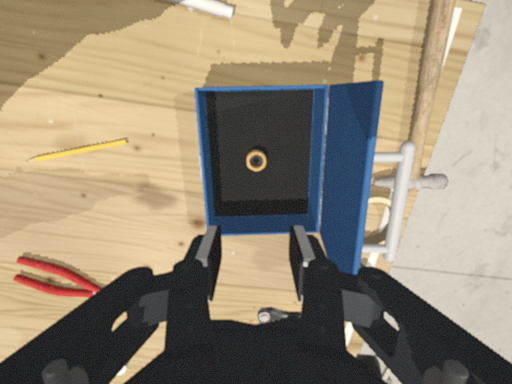

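View pics/s12.png

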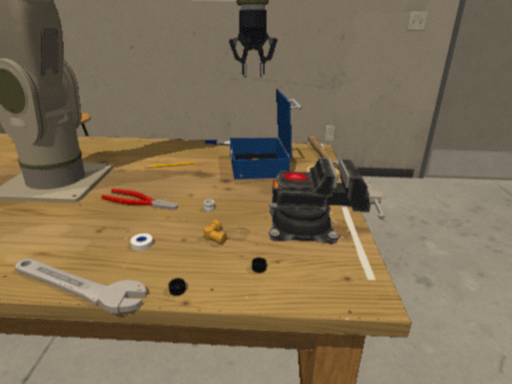

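The nut lies on the box floor at (257,160) and the lid is upright with its bar at about (398,200). Next I'll regrasp the bar.

```bash
python3 -c "
from lid import *
o=get_obs();c=camera('wrist')
a=wplane(c,o,(408,148),.194);b=wplane(c,o,(389,255),.194);print(a,b,(a+b)/2,np.linalg.norm(a-b))
T=np.array([.6595,.1705]);print(wplane(c,o,(257,160),.02))
go((.6605,.178,.225),.171)"
```

```text
[0.64374445 0.23360144 0.194     ] [0.65853258 0.13815974 0.194     ] [0.65113851 0.18588059 0.194     ] 0.09658056574478108
[0.540888   0.16650956 0.02      ]
pos [0.5307 0.1783 0.2702] clk 15.2 xdir [ 0.03  -0.046 -0.998] zyaw 0.142 F [-0.7  0.1 -0.7] w 0.45 j [ 0.34  0.28 -0.93  1.56  0.28  1.41 -0.47]
world d [ 0.1298 -0.0003 -0.0452] tool d [ 0.049  -0.0163  0.1274]
turn about tool x (down => -): -0.029 alt 3.113
tool d after turn [ 0.049  -0.0199  0.1269] [-0.17  0.98 -0.05] [0.99 0.17 0.02]
```

Call:
{"fn": "play_rows", "kwargs": {
  "increments": "0 -0.004 0.042 -0.029;0 -0.004 0.042 0;0 -0.006 0.039 0;0 0 0 0;0 0 0 0",
  "hand": 0.34
}}

```text
clock: 15.7
position: [0.6546, 0.1829, 0.2641]
ee_rot: [-0.081, 0.7, 0.042, 0.709]
ft_force: [-0.5, 1.3, -1.0]
grip_width: 0.332
```

```bash
python3 -c "
from lid import *
est();save('wrist','w13.png');go((.6537,.1859,.183),.171)"
```

```text
box xz 0.1053 -0.0025 0.275 t 1.383 r 0.216 (.1363) clk 15.7 F [-0.5  1.3 -1. ] w 0.332 xdir [ 0.017 -0.053 -0.998]
pos [0.6545 0.1821 0.2638] clk 15.75 xdir [ 0.017 -0.054 -0.998] zyaw 0.174 F [-0.2 -0.  -1.5] w 0.333 j [ 0.17  0.57 -0.85  1.23  0.47  1.53 -0.44]
world d [-0.0008  0.0038 -0.0808] tool d [ 0.0804  0.0084 -0.0007]
turn about tool x (down => -): 0.003 alt -3.139
tool d after turn [ 0.0804  0.0084 -0.0007] [-0.17  0.98 -0.06] [0.99 0.17 0.01]
```

View pics/w13.png

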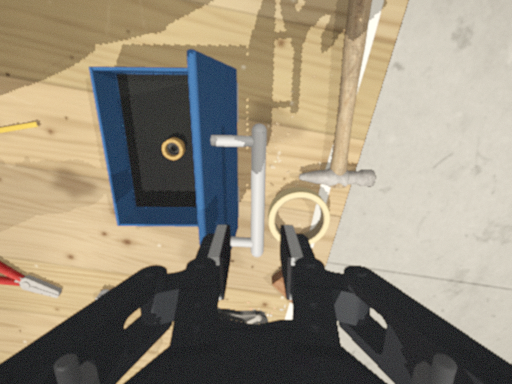

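```bash
python3 -c "
from lid import *
o=get_obs();c=camera('wrist')
a=wplane(c,o,(260,130),.194);b=wplane(c,o,(257.5,251),.194);m=(a+b)/2;print(a,b,m,np.linalg.norm(a-b))
go((m[0],m[1],.184),.171)"
```

```text
[0.64817244 0.23511037 0.194     ] [0.66402848 0.13535436 0.194     ] [0.65610046 0.18523237 0.194     ] 0.1010082874599067
pos [0.6542 0.1821 0.2646] clk 15.8 xdir [ 0.018 -0.055 -0.998] zyaw 0.174 F [ 0.7  0.2 -0.4] w 0.33 j [ 0.17  0.57 -0.85  1.23  0.47  1.53 -0.44]
world d [ 0.0019  0.0031 -0.0806] tool d [0.0804 0.0074 0.0017]
turn about tool x (down => -): 0.003 alt -3.139
tool d after turn [0.0804 0.0074 0.0017] [-0.17  0.98 -0.06] [0.99 0.17 0.01]
```

Length 0.101 m, as it should be. Going down over the bar.

Call:
{"fn": "play_rows", "kwargs": {
  "increments": "0.02 0.003 0.002 0;0.02 0.003 0 0;0.02 0.002 0 0;0.01 0.001 0 0;0 0 0 0"
}}

```text
clock: 16.3
position: [0.6522, 0.1877, 0.1951]
ee_rot: [-0.083, 0.698, 0.042, 0.71]
ft_force: [0.4, 0.2, -0.9]
grip_width: 0.333
```

```bash
python3 -c "
from lid import *
est();save('wrist','w14.png');go((.6561,.1852,.184),.171)"
```

```text
box xz 0.1038 0.0027 0.2061 t 1.427 r 0.1475 (.1363) clk 16.3 F [ 0.4  0.2 -0.9] w 0.333 xdir [ 0.022 -0.056 -0.998]
pos [0.6525 0.1878 0.1959] clk 16.35 xdir [ 0.023 -0.056 -0.998] zyaw 0.176 F [0.2 1.3 0.6] w 0.332 j [ 0.17  0.61 -0.83  1.33  0.5   1.41 -0.48]
world d [ 0.0036 -0.0026 -0.0119] tool d [ 0.0121 -0.0025  0.0029]
turn about tool x (down => -): 0.005 alt -3.136
tool d after turn [ 0.0121 -0.0025  0.0029] [-0.17  0.98 -0.06] [0.99 0.17 0.01]
```

View pics/w14.png

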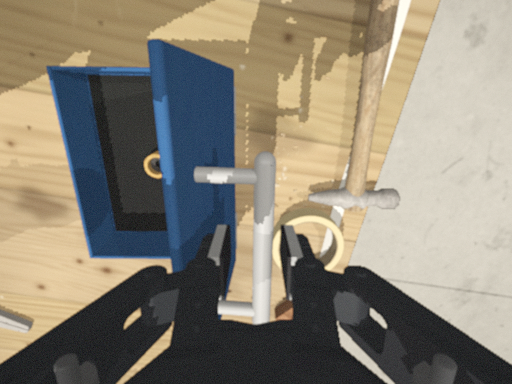

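The bar (column 263) is between the pads (228 to 283). I'll centre on it, go down and close.

Call:
{"fn": "play_rows", "kwargs": {
  "increments": "0.006 0 0.003 0;0.005 0 0.001 0;0 0 0 0"
}}

```text
clock: 16.65
position: [0.6578, 0.1881, 0.1872]
ee_rot: [-0.082, 0.697, 0.042, 0.712]
ft_force: [-0.2, -0.0, -0.2]
grip_width: 0.327
```

Call:
{"fn": "play_rows", "kwargs": {
  "increments": "0 0 0 0;0 0 0 0;0 0 0 0;0 0 0 0",
  "hand": 1,
  "squeeze": 30
}}

```text
clock: 17.05
position: [0.6579, 0.1882, 0.1875]
ee_rot: [-0.082, 0.696, 0.042, 0.712]
ft_force: [0.0, -0.2, -1.2]
grip_width: 0.115
```

```bash
python3 -c "
from lid import *
est()"
```

```text
box xz 0.1094 0.0022 0.1985 t 1.475 r 0.1411 (.1363) clk 17.05 F [ 0.  -0.2 -1.2] w 0.115 xdir [ 0.026 -0.055 -0.998]
```

Call:
{"fn": "play_rows", "kwargs": {
  "increments": "-0.0015 0 -0.0108 0;-0.0008 0 -0.0109 0;0 0 -0.0109 0;0.001 0 -0.0109 0;0.0018 0 -0.0108 0;0.0026 0 -0.0106 0;0.0035 0 -0.0103 0;0.0043 0 -0.01 0"
}}

```text
clock: 17.85
position: [0.581, 0.1756, 0.1834]
ee_rot: [-0.079, 0.687, 0.043, 0.721]
ft_force: [1.2, 1.4, 5.0]
grip_width: 0.115
```

```bash
python3 -c "
from lid import *
est()"
```

```text
box xz 0.0311 0.0029 0.1944 t 0.915 r 0.1425 (.1363) clk 17.85 F [1.2 1.4 5. ] w 0.115 xdir [ 0.052 -0.046 -0.998]
```

Call:
{"fn": "play_rows", "kwargs": {
  "increments": "0.0045 0 -0.0102 0;0.0053 0 -0.0099 0;0.006 0 -0.0094 0;0.0066 0 -0.0089 0;0.0073 0 -0.0085 0;0.008 0 -0.0079 0"
}}

```text
clock: 18.45
position: [0.5302, 0.1672, 0.1473]
ee_rot: [-0.078, 0.683, 0.044, 0.725]
ft_force: [-2.0, 1.4, 4.4]
grip_width: 0.109
```

```bash
python3 -c "
from lid import *
est()"
```

```text
box xz -0.0205 0.0032 0.1583 t 0.466 r 0.1402 (.1363) clk 18.45 F [-2.   1.4  4.4] w 0.109 xdir [ 0.064 -0.042 -0.997]
```

Call:
{"fn": "play_rows", "kwargs": {
  "increments": "0.0082 0 -0.0076 0;0.0087 0 -0.0069 0;0.0092 0 -0.0062 0;0.0096 0 -0.0054 0"
}}

```text
clock: 18.85
position: [0.5051, 0.1628, 0.108]
ee_rot: [-0.078, 0.682, 0.046, 0.726]
ft_force: [0.1, 3.8, 2.1]
grip_width: 0.113
```

```bash
python3 -c "
from lid import *
est()"
```

```text
box xz -0.046 0.0031 0.119 t 0.129 r 0.1389 (.1363) clk 18.85 F [0.1 3.8 2.1] w 0.113 xdir [ 0.067 -0.039 -0.997]
```

Call:
{"fn": "play_rows", "kwargs": {
  "increments": "0.006 0 -0.0025 0;0.006 0 -0.0022 0;0.005 0 -0.002 0;0.003 0 -0.001 0;0 0 0 0"
}}

```text
clock: 19.35
position: [0.5007, 0.1622, 0.092]
ee_rot: [-0.079, 0.68, 0.045, 0.728]
ft_force: [-2.9, 2.4, -0.8]
grip_width: 0.114
```

```bash
python3 -c "
from lid import *
est();save('side','s15.png')"
```

```text
box xz -0.0505 0.0033 0.103 t 0.009 r 0.1372 (.1363) clk 19.35 F [-2.9  2.4 -0.8] w 0.114 xdir [ 0.072 -0.041 -0.997]
```

Call:
{"fn": "play_rows", "kwargs": {
  "increments": "0.003 0 0 0;0.003 0 0 0;0.003 0 0 0"
}}

```text
clock: 19.7
position: [0.5009, 0.1623, 0.09]
ee_rot: [-0.081, 0.68, 0.042, 0.728]
ft_force: [-25.8, -6.0, 57.6]
grip_width: 0.114
```

```bash
python3 -c "
from lid import *
est();c=save('side','s16.png');im=c['img'];cv2.imwrite('pics/s16c.png',cv2.resize(im[110:190,200:310],None,fx=7,fy=7,interpolation=cv2.INTER_CUBIC))"
```

```text
box xz -0.0502 0.0035 0.101 t -0.004 r 0.1364 (.1363) clk 19.7 F [-25.8  -6.   57.6] w 0.114 xdir [ 0.072 -0.049 -0.996]
```

View pics/s16c.png

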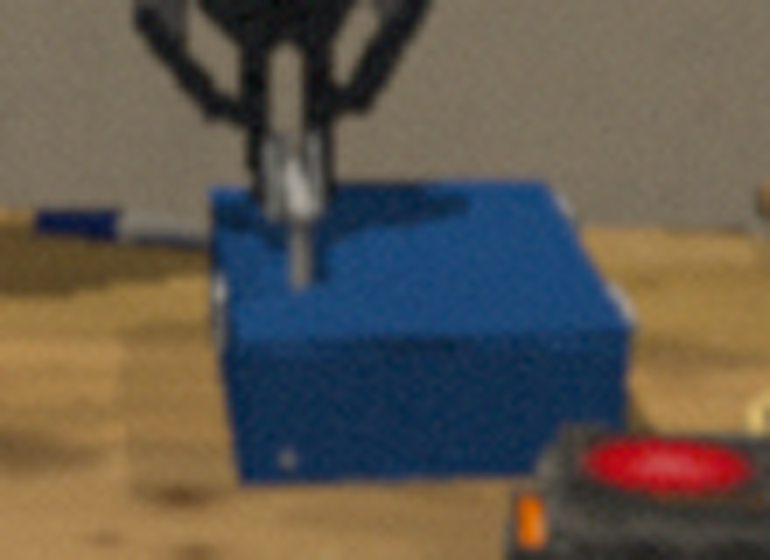

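The lid is shut: in the side view no gap shows and the contact force has risen. I'll relax the press, release and back off.

Call:
{"fn": "play_rows", "kwargs": {
  "increments": "-0.002 0 0 0;0 0 0 0"
}}

```text
clock: 19.95
position: [0.5013, 0.1623, 0.0928]
ee_rot: [-0.082, 0.679, 0.041, 0.728]
ft_force: [0.6, 4.6, -1.0]
grip_width: 0.113
```

Call:
{"fn": "play_rows", "kwargs": {
  "increments": "0 0 0 0;0 0 0 0;0 0 0 0;0 0 0 0",
  "hand": -0.2
}}

```text
clock: 20.35
position: [0.5001, 0.1594, 0.0902]
ee_rot: [-0.082, 0.681, 0.04, 0.726]
ft_force: [-0.2, 0.3, -0.1]
grip_width: 0.602
```

```bash
python3 -c "
from lid import *
est();save('wrist','w17.png')"
```

```text
box xz -0.0515 0.0007 0.1012 t -0.006 r 0.1376 (.1363) clk 20.35 F [-0.2  0.3 -0.1] w 0.602 xdir [ 0.069 -0.054 -0.996]
```

View pics/w17.png

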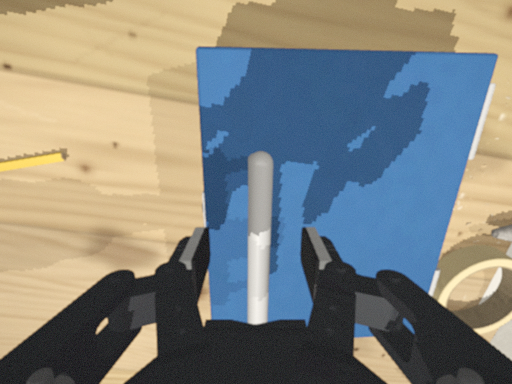

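The bar (column 260) is clear of both pads. Retreating upward.

Call:
{"fn": "play_rows", "kwargs": {
  "increments": "-0.02 0 0 0;-0.03 0 0.002 0;-0.04 0 0 0;-0.04 0 0 0;-0.02 0 0 0;0 0 0 0;0 0 0 0;0 0 0 0"
}}

```text
clock: 21.2
position: [0.49, 0.1666, 0.2422]
ee_rot: [-0.083, 0.683, 0.039, 0.724]
ft_force: [-0.1, -0.4, 0.1]
grip_width: 0.6
```

```bash
python3 -c "
from lid import *
est()
for n in('side','scene'):
  c=save(n,n+'18.png')
a=cv2.imread('pics/side18.png')[110:190,210:310];b=cv2.imread('pics/scene18.png')[195:310,75:220]
r=lambda i,s:cv2.resize(i,None,fx=s,fy=s,interpolation=cv2.INTER_CUBIC)
cv2.imwrite('pics/c18a.png',r(a,7));cv2.imwrite('pics/c18b.png',r(b,5))"
```

```text
box xz -0.0602 0.0096 0.2532 t 0.636 r 0.2383 (.1363) clk 21.2 F [-0.1 -0.4  0.1] w 0.6 xdir [ 0.063 -0.056 -0.996]
```

View pics/c18a.png

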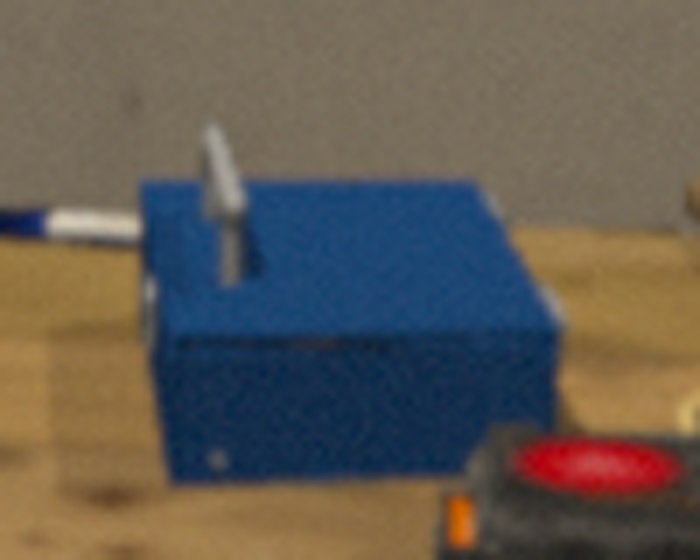

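View pics/c18b.png

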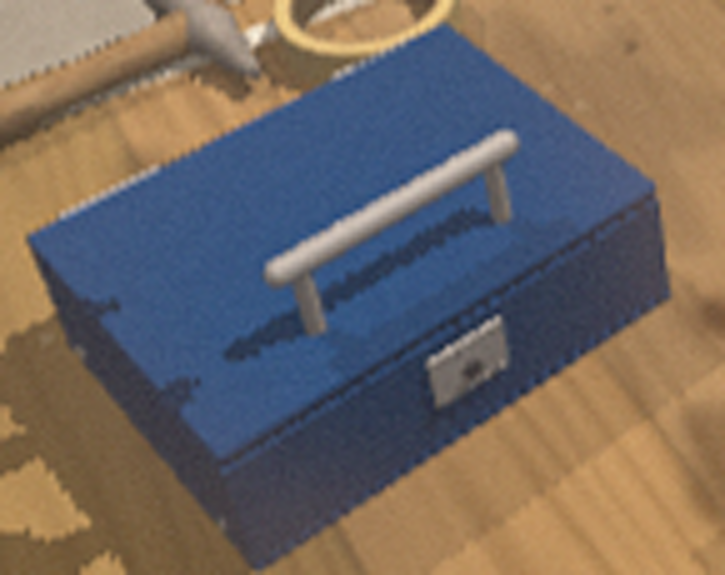

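A thin shadow line shows along the front edge. I'll measure the handle height.

```bash
python3 -c "
from fit import *
a=lambda x,y:up((x,y),5,(75,195));b=lambda x,y:up((x,y),7,(210,110))
for p,q in ((a(279,272),b(212,130)),(a(507,144),b(233,203))):
  X=tri([(S,p),(D,q)]);print(X,proj(S,X)-p,proj(D,X)-q)
go((.5,.16,.2))"
```

```text
[0.49301465 0.20962    0.10351853] [-0.45019305 -0.5893464 ] [-0.31285182  0.30717151]
[0.50920122 0.11054386 0.10250201] [-0.40475113 -0.50885608] [-0.32980434  0.31148619]
pos [0.4899 0.1666 0.2422] clk 21.4 xdir [ 0.063 -0.056 -0.996] zyaw 0.175 F [ 1.1  0.1 -0.2] w 0.598 j [ 0.45  0.17 -0.99  1.73  0.23  1.3  -0.42]
world d [ 0.0101 -0.0066 -0.0422] tool d [ 0.043  -0.0055  0.0066]
```

```bash
python3 -c "
from h import *
print(workorder.hand_in())"
```

```text
the job is handed in; nothing more can be done
None
```

The lid was opened, the brass nut was put in the box, the lid was lowered shut, and the job is handed in. No verdict was reported. It took about 21 s of robot time out of the 67 s allowed.

- **Opening:** I gripped the handle bar and swung the lid to about 1.45 rad.
- **Nut:** I picked the brass nut, not the black or chrome ones or the elbow, and released it a few millimetres above the box floor near the middle. The wrist picture afterwards showed it lying there with the lid still upright.
- **Closing:** I regripped the bar and lowered the lid at about 0.8 rad/s, then backed the arm off. It stopped about 0.24 m up, touching nothing, with the measured force near zero.
- **Last checks:** The handle measured 102.5 to 103.5 mm high, against 101.5 mm when fully shut, so the lid stands at about 0.01 rad (limit 0.06).
- **What disagreed:** A thin shadow line along the front edge suggests a gap of 1 to 2 mm. I think I made it by easing the press up slightly before releasing. While pressing the lid shut, the force briefly rose to about 63 N. That was applied through the fingers gripping the bar, and it is below the 120 N wrist limit.
- **Not seen:** The nut was not visible once the lid was shut, so its final rest is inferred from the last open-lid picture.

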